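Clamp a sanding block in the bonding press

TASK

A new abrasive sheet has just been glued under the cork sanding block: clamp it in the little screw press. Push the block along the bed fully home against the back fence, then tip the steel drop bar over so that it falls into its keeper behind the block, and then screw the knurled knob down, letting go and regripping, until it is a good quarter turn past the point where the sprung pad first touches the block, so that the pad presses firmly. Do not knock over the glue bottle next to the press.

Things in the scene. Friction and masses are not known exactly. Their poses are not given: they have to be found in the camera images.
- press: Screw press, fixed to the table. Origin at table level under the middle of the block's home position; x = direction in which the block is pushed home, y across, z up (all press x, y below are in this frame, mm). Plywood bed 245 x 150 mm from x = -184 to +61, top 12 mm over the table. The screw's vertical axis is at x = 30, y = 0. In front of x = -94 the bed is open.
- fence (a point): Foot of the middle of the back fence's face, on the bed at press x = 49, y = 0. The fence is 90 mm wide and rises 32 mm over the bed.
- guide_mouth (a point): On the bed's middle line at press x = -55, y = 0, where the parallel part of the two low side guides (11 mm high) begins; it runs to x = 50, inner faces 62 mm apart. Before it the guides flare outward to about 95 mm apart at x = -94.
- bridge_top (a point): Middle of the bridge's top, at press x = 30, y = 0, 82 mm over the table. The bridge is 28 mm wide in x, 128 mm long in y, 16 mm thick, on two uprights at y = +-56; a bush 24 mm across stands 6 mm over it round the screw.
- block: Cork sanding block, 58 x 98 mm, 28 mm high, loose, about 0.1 kg, on the bed in front of the guides and roughly in line. Origin: centre of its underside. Its y axis is its long axis, nearly along press x (either way round). Home: its end touches the fence, origin at press x = 0, y = 0 (guides leave 2 mm a side), rear end at x = -49. It slides easily and stops hard at the fence.
- drop_bar (a joint): Hinge of the steel drop bar (rad). 2.1 = open, leaning past upright on its stop, away from the bed to press -y; 1.57 = upright; 0 = level across the bed in the keeper. Moves freely; below 1.5 it falls shut by its weight. Bar 10 mm wide in x, 12 mm high, 145 mm from pivot to end, 80 g. Level, it spans press x -63 to -53, 26 to 38 mm over the table: it clears the block only if that is home within 4 mm.
- bar_pivot (a point): Point on the drop bar's hinge axis, at press x = -58, y = -56, 32 mm over the table, in a fork 45 mm high. The axis runs along press x; the bar swings in the plane x = -58.
- keeper (a point): Where the drop bar rests when shut, in the keeper fork (open at the top, 45 mm high), at press x = -58, y = 56, 32 mm over the table.
- drop_bar_tip (a point): Centre of the round end (18 mm across, 14 mm wide) of the drop bar, 136 mm from its hinge axis.
- knob (a joint): Rotation of the knurled knob (rad), growing clockwise seen from above, which screws spindle, knob and pad down 8 mm a turn. Range 0 (fully up) to 13.3 (stop); starts between 0.8 and 3.8. The pad touches the block at about 9.4, then its spring is compressed: 4 N at first, 1 N more for each mm; firm from about 10.7 up to the stop. The screw (friction 0.05 N m) stays where it is left.
- knob_grip (a point): Middle of the knurled knob, on the screw axis: the point to grip. Black round knob, 48 mm across, 26 mm high, axis vertical: it can be gripped from above at any yaw. 132 mm over the table when fully up, 115 mm when fully down. Under it is a neck 20 mm across, then the bridge.
- pad: Round sprung pressure pad at the lower end of the screw, 34 mm across. Origin: centre of its lower face, 52 mm over the table when the screw is fully up (the home block's top is at 40 mm). It can spring up by 8 mm.
- glue_bottle: Upright glue bottle, 45 mm across, 138 mm high, loose, beside the press about 155 mm to its -y side at press x = 70. Origin: centre of its underside. It must not be knocked over.
Mind the look-alikes: they are no part of the job. There is more than one size of the glue_bottle; the job needs the larger.

How it is judged:
By the outcome, as a careful person would: the job done as asked, in the order asked, and still so for the second after the job is handed in, with the robot touching nothing.
It also fails if it takes over 72 s, if anything falls off the work surface, if the arm or the gripper's body presses on something with over 40 N, if the wrist force passes 120 N, or if a joint passes its speed limit or range.

ROBOT

A 6-joint arm with a two-finger parallel gripper is mounted at the origin on a cart in front of the work surface, level with it; the furniture and walls round the work are solid. World frame = base frame: x ahead of the robot, y to its left, z up, the work surface at z = 0. Lengths are in m, angles in degrees, forces in N, time in s.
With the tool pointing down it reaches from about 0.25 to 0.725 m from the base axis. Payload 9.7 kg.
Tool frame: the origin (TCP) lies where the fingers leave the gripper's body, on its centre line; the fingertips stand 73 mm ahead of it and the grasp point (between the pads) lies 54 mm ahead of it; y points along the fingers, x is the direction in which the jaws open and shut, and the axes are right-handed (so a half turn about y gives the same grasp; the last joint's range is limited). The gripper opens to 85 mm and grips with 20 to 120 N. Pads are 22 mm wide; open, the fingers measure 114 mm over their backs; the gripper's body (76 mm by 85 mm) begins 54 mm behind the grasp point. The pads swing forward as they close: fully open they stand 13 mm farther back than shut.
Start: joints at [71.219, 4.979, 10.078, 95.1, 0, 90], TCP at [0.177, 0.521, 0.304] pointing down, gripper open.
Joint ranges: [-179.16, 179.16], [-48.56, 103.87], [-65.8, 70.77], [-126.05, 130.52], [-82.76, 87.17], [-180, 180]. Speed limits (degrees/s): [127.2, 127.2, 147.25, 180, 180, 180].

INTERFACE

Orientations are given as [roll, pitch, yaw] about the fixed x, y, z axes, in that order (R = Rz(yaw) Ry(pitch) Rx(roll)).
In Python, from workcell import sensors, imaging, bot, models gives the robot as it stands.
- The arm moves only by the tool arm_command, never from a script. Its argument "rows" is one flat list of numbers, 7 for each row, row after row: the shift along the tool's x, y, z in cm, then the turn, a rotation vector about the tool's x, y, z in degrees, then the gripper's target within -1 to 1 (fully open at 1, half-way at 0, shut at -1). A call has 1 to 12 rows; each row is the pose to reach, as a shift and turn from the pose commanded when the call began, along the tool's axes at that moment; what a row does not reach only later rows make up. A row lasts 1/12 s, in which the tool goes at most 41.7 mm and 7.16 degrees, less where a joint would pass 70% of its speed; a pose out of reach is approached as far as the arm can. A call with a gripper value outside its range is refused whole. The fingers move at their own pace and stop on an object; "force" is the grip in N (left out, the last holds). Time passes only in rows, so rows that repeat a pose let the fingers close. It gives the time, the measured TCP pose, the force and the opening at its end, in the units of the state.
- sensors.get_obs(): the state, without advancing time (a new reading comes with each control period).
- imaging.camera(name): name is "scene" or "top" or "wrist"; returns a dict with "pixels" (480x640x3 uint8, blue, green, red), "z_map" (480x640 float32, m along the optical axis (not along the pixel's ray), 0 where there is no reading), "camera_matrix" (3x3 intrinsics, pixels), "world_from_camera" (4x4, takes a point from camera to world coordinates). Camera axes: x right, y up, looking along -z (the intrinsics and any distortion apply to the point x, -y, -z); pixel columns grow to the right and rows downward; lengths in m; the calibration is good to about 2 mm. The wrist camera is an equidistant fisheye: a pixel r from the principal point sees the ray r / f radians off the axis. A picture is of the moment at which its call begins.
- bot.job_done(): hands the job in, once; it reports no verdict.
Trained networks look in the newest picture that a camera, given by its name, has taken for a name from the list of things; names that differ only in an ending like _2 or _b are one class to them, and where a whole thing is asked for, a point or a joint stands for the part that bears it (a point fixed in the world has none). Each returns a list of dicts, best first, with "conf" (0 to 1); they miss things now and then, are a little off and sometimes report something else, mostly with a low value. They report only what shows in the picture. A call takes as long as a camera call. They do not tell look-alikes from the thing itself.
- models.search_frame(thing, camera): "extent" ([centre column, centre row, width, height] in pixels, round what is visible of it).
- models.spot_point(thing, camera): "location" ([column, row] in pixels: a listed point, or the origin of a listed thing).
The state is a dict: "time": time; "q": joint angles; "qd": joint speeds; "joint_efforts": joint torques, N m; "ee_pos": TCP position; "tcp_rot": TCP orientation; "wrist_force": force on the tool from outside, world axes, zero at the start; "torque": the same for the moment, N m; "opening": finger opening in m.
Only numpy, scipy, OpenCV 4.12 (cv2) and the standard library are available. Lean on these libraries where they do the work, as an engineer would, in place of code of your own. Each camera call takes 0.05 s, during which the arm holds its last target.

## Working session

There is one attempt and no reset: what is moved stays moved. The work goes in short steps, Python scripts to look and compute and a tool call to move; the robot and the scene stay as the last step left them, time stands still between calls to the robot, and variables do not carry over. Pictures are saved under pics/ and viewed, and the job is handed in when it is done.

Besides the shell and the picture viewer there is one more tool, called after "Emit:" as name(argument=value, ...) on one line, values as JSON. arm_command: Moves the arm, as the interface text tells. Its arguments: {"type":"object","properties":{"rows":{"type":"array","items":{"type":"number"}},"force":{"type":"number"}},"required":["rows"]}

```bash
mkdir -p pics; ls; cat > h.py <<'E'
import numpy as np, cv2
from workcell import sensors, imaging, bot, models
def cam(n,save=None):
    d=imaging.camera(n)
    if save: cv2.imwrite('pics/'+save+'.png',d['pixels'])
    return d
def p2w(d,u,v,z=None,depth=None):
    K=d['camera_matrix'];T=d['world_from_camera']
    r=np.array([(u-K[0,2])/K[0,0],-(v-K[1,2])/K[1,1],-1.0])
    if z is not None:
        rw=T[:3,:3]@r; s=(z-T[2,3])/rw[2]; return T[:3,3]+s*rw
    if depth is None: depth=d['z_map'][int(round(v)),int(round(u))]
    return (T@np.r_[r*depth,1])[:3]
E
python3 - <<'E'
from h import *
np.set_printoptions(precision=4,suppress=True)
print(sensors.get_obs())
for n in ['scene','top']:
    d=cam(n,n+'0'); print(n,d['camera_matrix'],d['world_from_camera'])
    for t in ['fence','guide_mouth','bridge_top','block','bar_pivot','keeper','drop_bar_tip','knob_grip','glue_bottle','press']:
        for r in models.spot_point(t,n)[:3]:
            u,v=r['location']; 
            print(t,round(r['conf'],2),np.round(r['location'],1),p2w(d,u,v) if 0<=u<640 and 0<=v<480 else '')
E
```

```text
pics
{'time': 0.0, 'q': array([71.2176,  5.0121, 10.0336, 95.0984, -0.0009, 90.0017]), 'qd': array([ 0.0514,  0.0521,  0.0431, -0.0711,  0.0841, -0.0311]), 'joint_efforts': array([ -0.0002, -52.0389,  46.4805,   0.0164,   0.    ,   0.    ]), 'ee_pos': array([0.177 , 0.5206, 0.3032]), 'tcp_rot': array([-90.0009,   0.0768,  71.2159]), 'wrist_force': array([-0.4678,  0.021 , -0.5033]), 'torque': array([-0.0145, -0.008 , -0.0419]), 'opening': 0.08542274157360574}
scene [[440.7758   0.     319.25  ]
 [  0.     440.7758 246.5072]
 [  0.       0.       1.    ]] [[ 0.9017  0.2218 -0.3711  0.1832]
 [-0.4317  0.4133 -0.8018 -0.702 ]
 [-0.0245  0.8832  0.4684  0.5056]
 [ 0.      0.      0.      1.    ]]
fence 0.28 [299.4 296.7] [ 0.4484 -0.0296  0.0123]
guide_mouth 0.69 [312.7 297. ] [ 0.455  -0.0798  0.04  ]
bridge_top 0.91 [296.1 250.4] [0.468  0.0243 0.0853]
block 0.9 [331.6 313.9] [ 0.462  -0.1433  0.0409]
bar_pivot 0.64 [338.  284.4] [ 0.52   -0.0569  0.0351]
keeper 0.75 [288.1 302.4] [ 0.4067 -0.078   0.0425]
drop_bar_tip 0.93 [370.1 220. ] [ 0.5903 -0.0546  0.1571]
knob_grip 0.79 [290.5 
[... 352 characters left out ...]
     0.      1.    ]]
fence 0.67 [273.9 279.5] [0.4559 0.0442 0.1397]
guide_mouth 0.84 [332.4 271. ] [ 0.471  -0.0535  0.0102]
bridge_top 0.56 [285.2 275.7] [0.4618 0.0268 0.1412]
block 0.76 [366.8 267.3] [ 0.4773 -0.1106  0.0421]
block 0.39 [264.  186.2] [0.6076 0.0635 0.0916]
bar_pivot 0.88 [332.5 240.5] [ 0.5229 -0.0517  0.041 ]
keeper 0.67 [337.  305.2] [ 0.4116 -0.0608  0.0256]
drop_bar_tip 0.68 [333.7 188.1] [ 0.5959 -0.0464  0.1546]
knob_grip 0.62 [281.  275.6] [0.462  0.0332 0.1429]
glue_bottle 0.92 [267. 187.] [0.6073 0.0589 0.0851]
glue_bottle 0.55 [214.4 161.9] [0.6509 0.1476 0.0694]
press 0.81 [303.  276.4] [ 0.4612 -0.0018  0.0089]
press 0.56 [264.  187.9] [0.6056 0.0638 0.0861]
```

View pics/scene0.png

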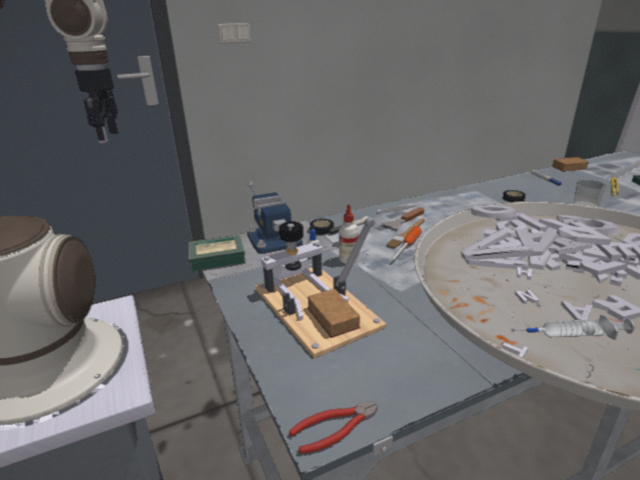

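View pics/top0.png

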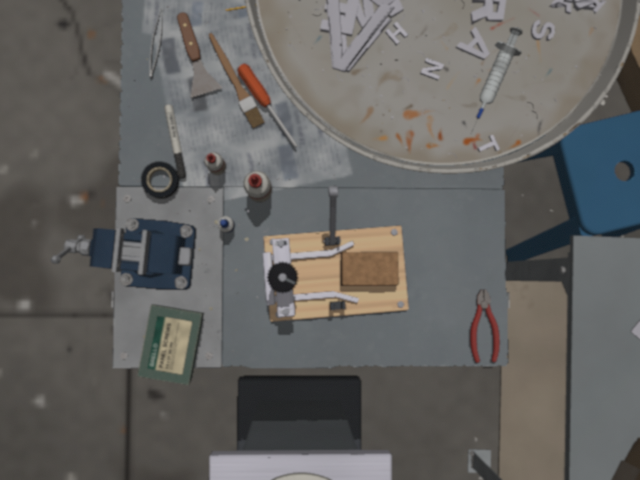

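```bash
cat > m.py <<'E'
from h import *
np.set_printoptions(precision=4,suppress=True)
d=cam('top')
im=d['pixels']; Z=d['z_map']
K=d['camera_matrix'];T=d['world_from_camera']
v,u=np.mgrid[0:480,0:640]
P=np.stack([(u-K[0,2])/K[0,0]*Z,-(v-K[1,2])/K[1,1]*Z,-Z],-1)@T[:3,:3].T+T[:3,3]
hsv=cv2.cvtColor(im,cv2.COLOR_BGR2HSV)
roi=np.zeros((480,640),bool); roi[215:330,255:415]=1
table=P[...,2][(u>420)&(u<470)&(v>230)&(v<290)]; print('table z',np.median(table),table.std())
bed=roi&(hsv[...,1]>70)&(hsv[...,2]>120)
m=cv2.morphologyEx((bed*255).astype(np.uint8),cv2.MORPH_OPEN,np.ones((3,3)))
print('bed z',np.median(P[...,2][m>0]))
pts=np.argwhere(m>0)[:,::-1]
W=np.array([p2w(d,a,b,z=0.012)[:2] for a,b in pts])
r=cv2.minAreaRect((W*1000).astype(np.float32)); print('bed rect',r, cv2.boxPoints(r))
blk=roi&(P[...,2]>0.030)&(P[...,2]<0.05)&(u>338)&(u<402)&(v>245)&(v<292)
print('blk z',np.median(P[...,2][blk]))
W=P[blk][:,:2]; r=cv2.minAreaRect((W*1000).astype(np.float32)); print('blk',r, W.mean(0))
br=roi&(P[...,2]>0.072)&(P[...,2]<0.095); W=P[br]
r=cv2.minAreaRect((W[:,:2]*1000).astype(np.float32)); print('bridge',r,np.median(W[:,2]))
kn=roi&(P[...,2]>0.11)&(u<310); W=P[kn];r=cv2.minAreaRect((W[:,:2]*1000).astype(np.float32)); print('knob',r,np.percentile(W[:,2],[5,50,95]))
cv2.imwrite('pics/z.png',cv2.resize(im[130:340,190:430],None,fx=3.3,fy=2.8,interpolation=cv2.INTER_CUBIC)[:600,:800])
bt=(P[...,2]>0.03)&(u>240)&(u<275)&(v>165)&(v<202); W=P[bt];r=cv2.minAreaRect((W[:,:2]*1000).astype(np.float32)); print('bottle',r,np.percentile(W[:,2],[5,50,99]))
E
python3 m.py
```

```text
table z -0.00021492430933700568 0.05154408621268629
bed z 0.012492654076388332
bed rect ((467.5931701660156, -59.53095245361328), (149.04611206054688, 242.9680938720703), 5.024338245391846) [[ 382.717    54.9597]
 [ 403.9959 -187.0749]
 [ 552.4693 -174.0216]
 [ 531.1904   68.013 ]]
blk z 0.03967012731407393
blk ((475.3470458984375, -116.83080291748047), (56.91791534423828, 97.38518524169922), 0.4189946949481964) [ 0.4756 -0.1162]
bridge ((487.63482666015625, 18.605247497558594), (84.88292694091797, 181.77882385253906), 65.26612854003906) 0.08189865542076136
knob ((460.13037109375, 30.71434783935547), (46.8492546081543, 48.09623718261719), 45.15558624267578) [0.1367 0.14   0.1433]
bottle ((551.5827026367188, 38.56420135498047), (190.182373046875, 44.218414306640625), 31.14333152770996) [0.0493 0.0867 0.1368]
```

View pics/z.png

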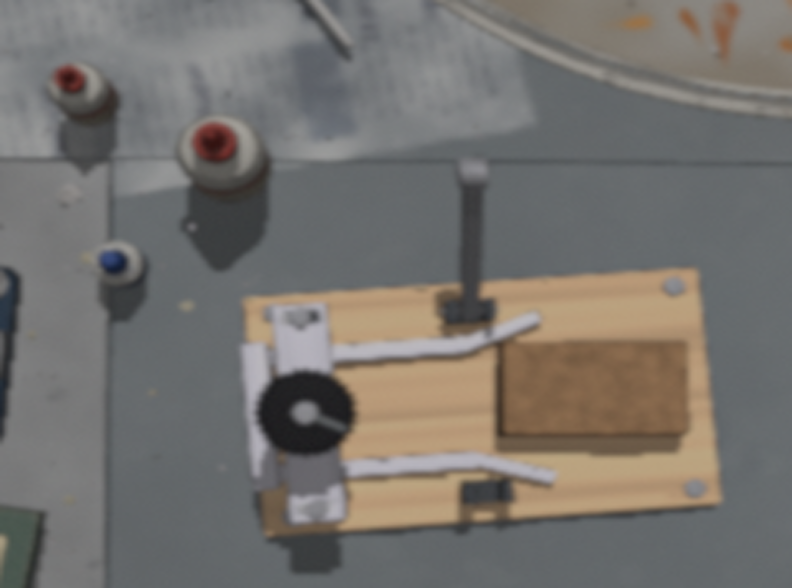

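```bash
cat >> h.py <<'E'
from scipy.spatial.transform import Rotation as Ro
YAW=95.02; O=np.array([0.4622,0.0018])
def pw(x,y):  # press mm -> world m
    c,s=np.cos(np.radians(YAW)),np.sin(np.radians(YAW))
    return O+np.array([c*x-s*y,s*x+c*y])/1000
def wp(w):
    c,s=np.cos(np.radians(YAW)),np.sin(np.radians(YAW))
    d=(np.asarray(w)[:2]-O)*1000
    return np.array([c*d[0]+s*d[1],-s*d[0]+c*d[1]])
def go(px,py,z,yaw):
    """move to press x,y mm, TCP z m, tool x yaw (world deg)"""
    o=sensors.get_obs(); R=Ro.from_euler('xyz',o['tcp_rot'],degrees=True)
    t=Ro.from_euler('xyz',[-90,0,yaw],degrees=True)
    w=np.r_[pw(px,py),z]
    s=R.inv().apply(w-o['ee_pos'])*100; r=(R.inv()*t).as_rotvec(degrees=True)
    print('shift cm',np.round(s,2),'rot',np.round(r,2),'from',np.round(wp(o['ee_pos']),1),round(o['ee_pos'][2],4),np.round(o['tcp_rot'],2),'q',np.round(o['q'],1),'F',np.round(o['wrist_force'],1),'op',round(o['opening'],4),'t',round(o['time'],2))
E
python3 -c "
from h import *
go(-205,0,0.25,5)"
```

```text
shift cm [-58.71   5.39 -51.97] rot [-0.   66.22  0.  ] from [541.9 238.6] 0.3039 [-90.    -0.    71.22] q [71.2  5.  10.1 95.1 -0.  90. ] F [-0.2 -0.2 -0.1] op 0.0854 t 1.15
```

Emit:
arm_command(rows=[-58.7, 5.4, -52, 0, 66.2, 0, -0.5, -58.7, 5.4, -52, 0, 66.2, 0, -0.5, -58.7, 5.4, -52, 0, 66.2, 0, -0.5, -58.7, 5.4, -52, 0, 66.2, 0, -0.5, -58.7, 5.4, -52, 0, 66.2, 0, -0.5, -58.7, 5.4, -52, 0, 66.2, 0, -0.5, -58.7, 5.4, -52, 0, 66.2, 0, -0.5, -58.7, 5.4, -52, 0, 66.2, 0, -0.5, -58.7, 5.4, -52, 0, 66.2, 0, -0.5, -58.7, 5.4, -52, 0, 66.2, 0, -0.5, -58.7, 5.4, -52, 0, 66.2, 0, -0.5, -58.7, 5.4, -52, 0, 66.2, 0, -0.5])

```text
time: 2.15
ee_pos: [0.3701, 0.0587, 0.2698]
tcp_rot: [-90.0, -0.1, 5.0]
wrist_force: [0.3, 0.9, 1.1]
opening: 0.0209
```

```bash
python3 -c "
from h import *
go(-205,0,0.22,5)"
```

```text
shift cm [  8.67   4.99 -26.97] rot [-0.01  0.01  0.08] from [64.7 86.7] 0.2698 [-8.999e+01 -8.000e-02  5.010e+00] q [  9.  -19.6 -15.8  93.8   0.   94. ] F [0.3 0.9 1.1] op 0.0209 t 2.15
```

Emit:
arm_command(rows=[8.7, 5, -27, 0, 0, 0, -0.5, 8.7, 5, -27, 0, 0, 0, -0.5, 8.7, 5, -27, 0, 0, 0, -0.5, 8.7, 5, -27, 0, 0, 0, -0.5, 8.7, 5, -27, 0, 0, 0, -0.5, 8.7, 5, -27, 0, 0, 0, -0.5, 8.7, 5, -27, 0, 0, 0, -0.5, 8.7, 5, -27, 0, 0, 0, -0.5, 8.7, 17.2, -27, 0, 0, 0, -0.5, 8.7, 17.2, -27, 0, 0, 0, -0.5, 8.7, 17.2, -27, 0, 0, 0, -0.5, 8.7, 17.2, -27, 0, 0, 0, -0.5])

```text
time: 3.15
ee_pos: [0.4767, -0.1991, 0.0901]
tcp_rot: [-89.7, 0.6, 5.0]
wrist_force: [-1.4, 0.5, -1.0]
opening: 0.0213
```

```bash
python3 -c "
from h import *
go(-65,0,0.098,5)
cam('scene','s1')
d=cam('wrist','w1')
print(d['camera_matrix'],d['world_from_camera'])"
```

```text
shift cm [ 0.3  -0.72 13.64] rot [-0.3   0.01 -0.56] from [-201.4    3.1] 0.0901 [-89.7    0.56   5.01] q [-22.7   2.4 -16.4  71.8  -0.   62.3] F [-1.4  0.5 -1. ] op 0.0213 t 3.15
[[371.64829954   0.         323.34411586]
 [  0.         371.64829954 230.9815899 ]
 [  0.           0.           1.        ]] [[ 0.99602641 -0.08633124 -0.02187047  0.4711821 ]
 [ 0.08879413  0.94375598  0.31849687 -0.11632385]
 [-0.00685585 -0.31917326  0.94767158  0.16553773]
 [ 0.          0.          0.          1.        ]]
```

View pics/s1.png

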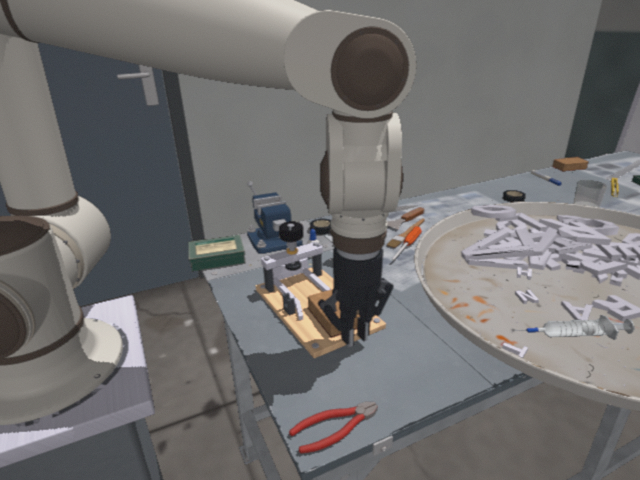

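View pics/w1.png

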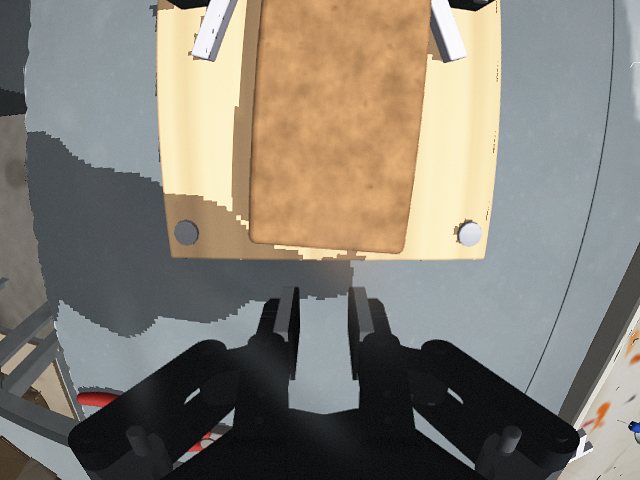

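```bash
python3 -c "
from h import *
go(-75,0,0.098,5)"
```

```text
shift cm [ 0.02 -0.02 12.78] rot [-0.06  0.03 -0.11] from [-2.028e+02  2.000e-01] 0.0977 [-89.94   0.11   5.03] q [-22.7   2.2 -15.8  72.2   0.   62.3] F [ 0.8 -0.7  0.5] op 0.0215 t 3.25
```

Emit:
arm_command(rows=[0, 0, 1, 0, 0, 0, -0.5, 0, 0, 2, 0, 0, 0, -0.5, 0, 0, 3, 0, 0, 0, -0.5, 0, 0, 4, 0, 0, 0, -0.5, 0, 0, 5, 0, 0, 0, -0.5, 0, 0, 6, 0, 0, 0, -0.5, 0, 0, 7, 0, 0, 0, -0.5, 0, 0, 8, 0, 0, 0, -0.5, 0, 0, 9, 0, 0, 0, -0.5, 0, 0, 10, 0, 0, 0, -0.5, 0, 0, 11, 0, 0, 0, -0.5, 0, 0, 12, 0, 0, 0, -0.5])

```text
time: 4.25
ee_pos: [0.4698, -0.0802, 0.0976]
tcp_rot: [-90.0, -0.0, 5.0]
wrist_force: [2.2, -3.7, 2.2]
opening: 0.0211
```

```bash
python3 -c "
from h import *
go(-60,0,0.098,5)
cam('wrist','w2')"
```

```text
shift cm [-0.04 -0.04  2.23] rot [0.01 0.01 0.01] from [-82.3  -0.4] 0.0976 [-9.001e+01 -1.000e-02  5.010e+00] q [ -9.7  -3.9 -21.7  72.1  -0.   75.3] F [ 2.2 -3.7  2.2] op 0.0211 t 4.25
```

View pics/w2.png

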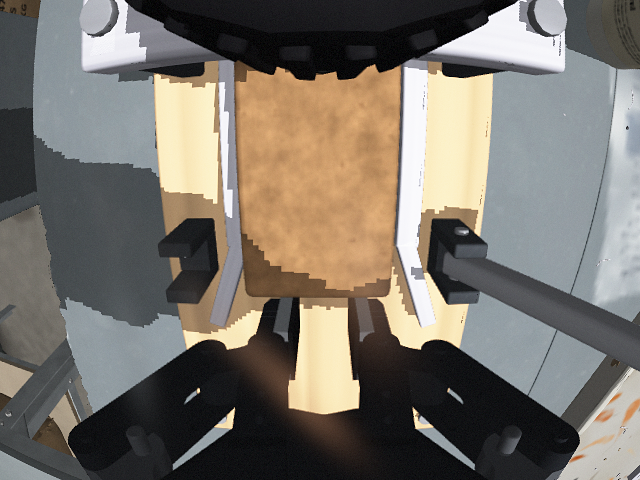

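Emit:
arm_command(rows=[0, 0, 0.3, 0, 0, 0, -0.5, 0, 0, 0.6, 0, 0, 0, -0.5, 0, 0, 0.9, 0, 0, 0, -0.5, 0, 0, 1.2, 0, 0, 0, -0.5, 0, 0, 1.4, 0, 0, 0, -0.5, 0, 0, 1.6, 0, 0, 0, -0.5, 0, 0, 1.7, 0, 0, 0, -0.5, 0, 0, 1.8, 0, 0, 0, -0.5, 0, 0, 1.9, 0, 0, 0, -0.5, 0, 0, 2, 0, 0, 0, -0.5])

```text
time: 5.13
ee_pos: [0.468, -0.0611, 0.0975]
tcp_rot: [-90.0, 0.0, 5.0]
wrist_force: [-0.1, -0.9, -0.4]
opening: 0.0213
```

```bash
python3 -c "
from h import *
go(-60,0,0.098,5)"
```

```text
shift cm [-0.03 -0.05  0.32] rot [-0.    0.01 -0.01] from [-63.2  -0.3] 0.0975 [-9.00e+01  1.00e-02  5.01e+00] q [ -7.4  -4.5 -22.3  72.2   0.   77.5] F [-0.1 -0.9 -0.4] op 0.0213 t 5.13
```

Emit:
arm_command(rows=[0, 0, 0.1, 0, 0, 0, -0.5, 0, 0, 0.2, 0, 0, 0, -0.5, 0, 0, 0.3, 0, 0, 0, -0.5, 0, 0, 0.4, 0, 0, 0, -0.5, 0, 0, 0.4, 0, 0, 0, -0.5])

```text
time: 5.55
ee_pos: [0.4677, -0.0587, 0.0977]
tcp_rot: [-90.3, 0.0, 4.9]
wrist_force: [-1.4, -12.3, -0.2]
opening: 0.0209
```

```bash
python3 -c "
from h import *
go(-60,0,0.098,5)"
```

```text
shift cm [-0.02 -0.03  0.07] rot [ 0.26 -0.06 -0.03] from [-60.7  -0.2] 0.0977 [-9.026e+01  3.000e-02  4.940e+00] q [ -7.   -4.6 -22.4  72.2  -0.3  78. ] F [ -1.4 -12.3  -0.2] op 0.0209 t 5.55
```

Emit:
arm_command(rows=[0, 0, -1.5, 0, 0, 0, -0.5, 0, 0, -3, 0, 0, 0, -1, 0, -4, -3, 0, 0, 0, -1, 0, -8, -3, 0, 0, 0, -1, 0, -12, -3, 0, 0, 0, -1, 0, -16, -3, 0, 0, 0, -1, 0, -18.2, -3, 0, 0, 0, -1, 0, -18.2, -3, 0, 0, 0, -1])

```text
time: 6.22
ee_pos: [0.4715, -0.0872, 0.2852]
tcp_rot: [-90.1, -0.4, 5.0]
wrist_force: [0.6, -0.1, 0.6]
opening: -0.0001
```

```bash
python3 -c "
from h import *
d=cam('wrist','w3')
cam('top','t3')
go(-58,-165,0.28,95)"
```

```text
shift cm [16.43  0.06  3.12] rot [ 9.000e-02 -8.998e+01  6.000e-02] from [-89.2  -0.7] 0.2803 [-90.02  -0.1    5.02] q [-10.5  -5.3  -2.8  92.4   0.   74.5] F [ 0.7 -0.3 -0.4] op 0.0 t 6.32
```

View pics/w3.png

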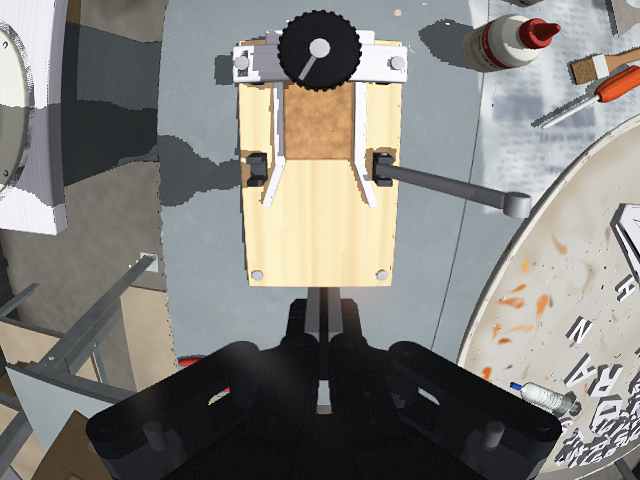

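Emit:
arm_command(rows=[16.4, 0, 3.1, 0, -90, 0, -1, 16.4, 0, 3.1, 0, -90, 0, -1, 16.4, 0, 3.1, 0, -90, 0, -1, 16.4, 0, 3.1, 0, -90, 0, -1, 16.4, 0, 3.1, 0, -90, 0, -1, 16.4, 0, 3.1, 0, -90, 0, -1, 16.4, 0, 3.1, 0, -90, 0, -1, 16.4, 0, 3.1, 0, -90, 0, -1, 16.4, 0, 3.1, 0, -90, 0, -1, 16.4, 0, 3.1, 0, -90, 0, -1, 16.4, 0, 3.1, 0, -90, 0, -1, 16.4, 0, 3.1, 0, -90, 0, -1])

```text
time: 7.32
ee_pos: [0.6306, -0.0417, 0.2774]
tcp_rot: [-89.8, -0.0, 91.3]
wrist_force: [-0.6, 0.6, 0.2]
opening: 0.0001
```

```bash
python3 -c "
from h import *
go(-58,-165,0.205,95)"
```

```text
shift cm [ 0.01  7.24 -0.12] rot [-0.17 -3.68  0.03] from [ -58.1 -164. ] 0.2774 [-8.983e+01 -2.000e-02  9.132e+01] q [-3.8 16.3 20.2 94.   0.  -5.1] F [-0.6  0.6  0.2] op 0.0001 t 7.32
```

Emit:
arm_command(rows=[0, 3.7, 0, 0, -4, 0, -1, 0, 7.4, 0, 0, -4, 0, -1, 0, 7.4, 0, 0, -4, 0, -1, 0, 7.4, 0, 0, -4, 0, -1])

```text
time: 7.65
ee_pos: [0.6295, -0.0417, 0.2027]
tcp_rot: [-89.6, -0.1, 94.9]
wrist_force: [0.3, -0.6, 1.6]
opening: 0.0002
```

```bash
python3 -c "
from h import *
go(-58,-50,0.205,95)
d=cam('wrist','w4'); cam('scene','s4')"
```

```text
shift cm [-0.02 -0.16 11.28] rot [-0.36 -0.07  0.06] from [ -57.9 -162.8] 0.2027 [-8.964e+01 -6.000e-02  9.493e+01] q [-3.8 15.6 11.1 85.8  0.  -8.7] F [ 0.3 -0.6  1.6] op 0.0002 t 7.65
```

View pics/w4.png

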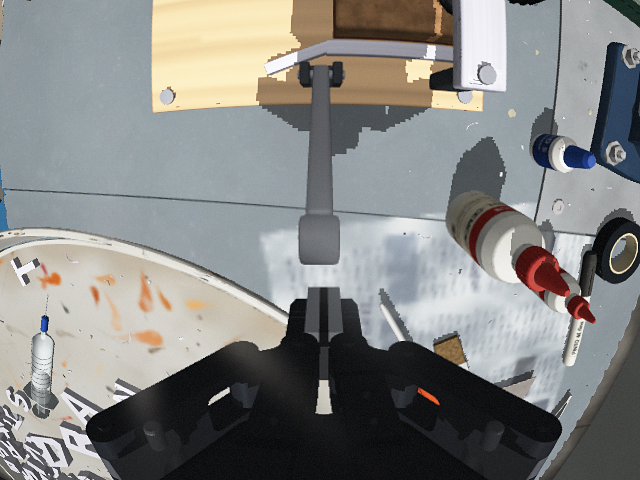

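View pics/s4.png

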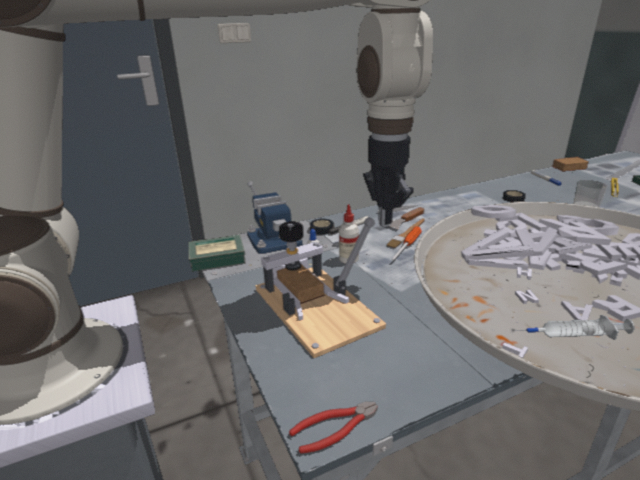

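Emit:
arm_command(rows=[0, 0, 1.2, 0, 0, 0, -1, 0, 0, 2.4, 0, 0, 0, -1, 0, 0, 3.4, 0, 0, 0, -1, 0, 0, 4.4, 0, 0, 0, -1, 0, 0, 5.4, 0, 0, 0, -1, 0, 0, 6.4, 0, 0, 0, -1, 0, 0, 7.4, 0, 0, 0, -1, 0, 0, 8.4, 0, 0, 0, -1, 0, 0, 9.3, 0, 0, 0, -1, 0, 0, 10.2, 0, 0, 0, -1, 0, 0, 11, 0, 0, 0, -1, 0, 0, 11.8, 0, 0, 0, -1])

```text
time: 8.75
ee_pos: [0.5131, -0.0521, 0.2064]
tcp_rot: [-90.1, 0.0, 95.0]
wrist_force: [-0.3, -0.3, -0.3]
opening: -0.0
```

```bash
python3 -c "
from h import *
d=cam('wrist','w5'); cam('scene','s5')
go(30,0,0.28,260)"
```

```text
shift cm [ 8.81 -7.39  4.56] rot [-0.0000e+00 -1.6505e+02 -4.0000e-02] from [-58.2 -45.5] 0.2061 [-9.003e+01  1.000e-02  9.495e+01] q [ -5.8  -0.6  -6.5  84.1  -0.  -10.8] F [-0.3 -0.4 -0.2] op -0.0 t 8.85
```

View pics/w5.png

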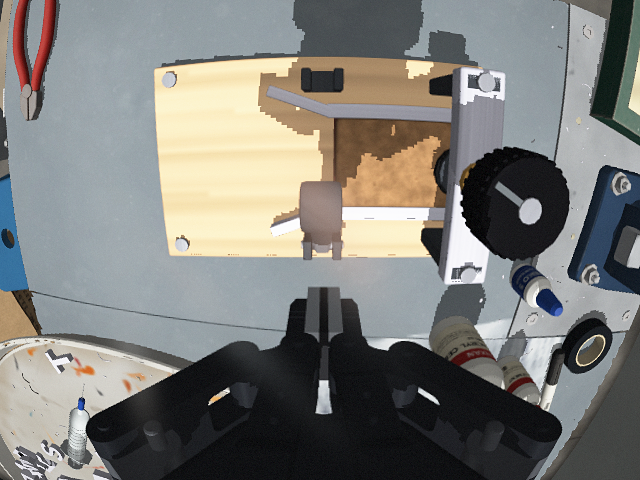

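View pics/s5.png

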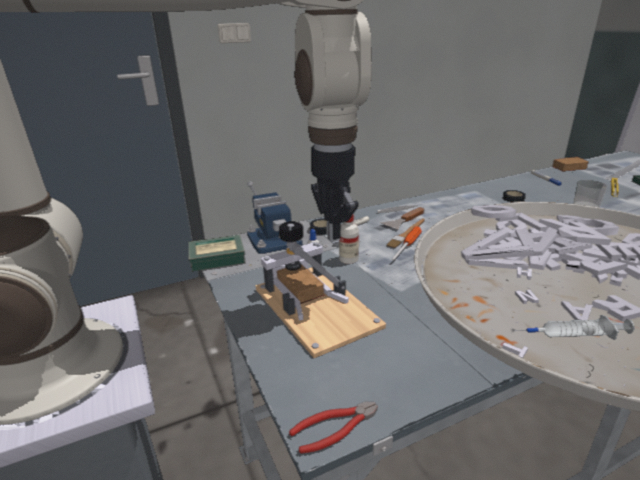

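Emit:
arm_command(rows=[0, -4, 0, 0, -7, 0, -1, 0, -7.4, 0, 0, -14, 0, 0, 2, -7.4, 1, 0, -21, 0, 1, 4, -7.4, 2, 0, -28, 0, 1, 6, -7.4, 3, 0, -35, 0, 1, 8.8, -7.4, 4.5, 0, -42, 0, 1, 8.8, -7.4, 4.5, 0, -49, 0, 1, 8.8, -7.4, 4.5, 0, -56, 0, 1, 8.8, -7.4, 4.5, 0, -63, 0, 1, 8.8, -7.4, 4.5, 0, -70, 0, 1, 8.8, -7.4, 4.5, 0, -77, 0, 1, 8.8, -7.4, 4.5, 0, -84, 0, 1])

```text
time: 9.85
ee_pos: [0.4612, 0.0318, 0.2796]
tcp_rot: [-90.0, 0.0, 179.3]
wrist_force: [-0.2, 0.4, -0.5]
opening: 0.0854
```

Emit:
arm_command(rows=[0, 0, 0, 0, -7, 0, 1, 0, 0, 0, 0, -14, 0, 1, 0, 0, 0, 0, -21, 0, 1, 0, 0, 0, 0, -28, 0, 1, 0, 0, 0, 0, -35, 0, 1, 0, 0, 0, 0, -42, 0, 1, 0, 0, 0, 0, -49, 0, 1, 0, 0, 0, 0, -56, 0, 1, 0, 0, 0, 0, -63, 0, 1, 0, 0, 0, 0, -70, 0, 1, 0, 0, 0, 0, -77, 0, 1, 0, 0, 0, 0, -81, 0, 1])

```text
time: 10.85
ee_pos: [0.4613, 0.0318, 0.2796]
tcp_rot: [-90.0, 0.0, -99.7]
wrist_force: [-0.7, 0.2, 0.2]
opening: 0.0855
```

```bash
python3 -c "
from h import *
d=cam('scene','s6');cam('wrist','w6')
go(30,0,0.18,260)
for t in ['knob_grip','pad','bridge_top','drop_bar_tip','keeper']:
    for r in models.spot_point(t,'scene')[:2]:
        u,v=r['location']; print(t,r, p2w(d,u,v))
"
```

```text
shift cm [ 0.04  9.96 -0.16] rot [-0.01  0.02 -0.  ] from [29.9 -1.7] 0.2796 [-89.99   0.   -99.98] q [   3.9   -7.4   -4.8   92.6   -0.  -166.1] F [-0.7 -0.2 -0.6] op 0.0856 t 10.95
knob_grip {'location': [287.4, 233.3], 'conf': 0.95} [0.44661858 0.01020622 0.13467452]
pad {'location': [294.6, 266.2], 'conf': 0.69} [0.45985536 0.0166701  0.05471026]
bridge_top {'location': [294.3, 249.3], 'conf': 0.63} [0.46405173 0.02372608 0.08906072]
bridge_top {'location': [289.6, 231.6], 'conf': 0.3} [0.4512632  0.01008397 0.13726038]
drop_bar_tip {'location': [275.3, 305.6], 'conf': 0.71} [ 0.38334069 -0.07385014  0.04051877]
keeper {'location': [283.3, 302.1], 'conf': 0.85} [ 0.40168553 -0.06606272  0.03734501]
```

View pics/s6.png

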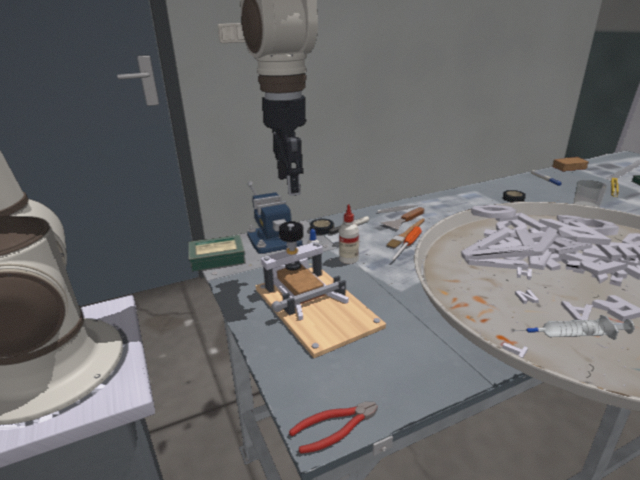

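View pics/w6.png

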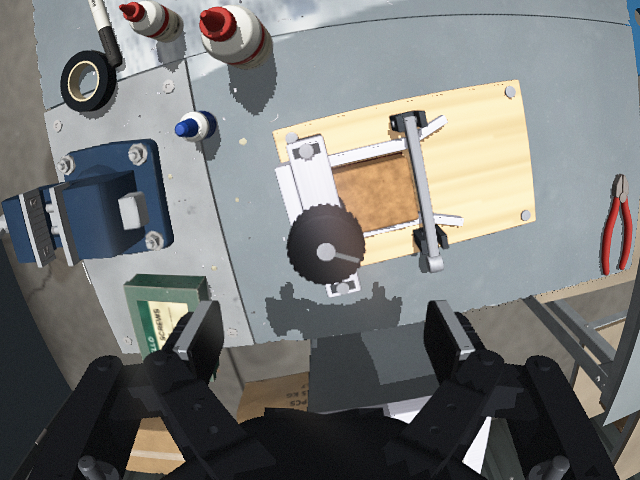

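```bash
cat >> h.py <<'E'
def wmap(d):
    K=d['camera_matrix'];T=d['world_from_camera'];Z=d['z_map']
    v,u=np.mgrid[0:480,0:640]
    dx=(u-K[0,2])/K[0,0];dy=(v-K[1,2])/K[1,1];th=np.hypot(dx,dy)
    k=np.tan(th)/np.where(th<1e-9,1,th)
    P=np.stack([dx*k*Z,-dy*k*Z,-Z],-1)@T[:3,:3].T+T[:3,3]
    P[(Z<=0)|(th>1.3)]=np.nan
    return P
def knob(d):
    P=wmap(d); im=d['pixels']
    r=np.hypot(P[...,0]-pw(30,0)[0],P[...,1]-pw(30,0)[1])
    z=P[...,2]
    ring=(r<0.023)&(r>0.014)&(z>0.11)&(z<0.16)
    print('knob top z ring',np.nanmedian(z[ring]),ring.sum(),'hub',np.nanmedian(z[(r<0.004)&(z>0.1)]))
    top=(r<0.032)&(z>np.nanmedian(z[ring])-0.003)&(z<0.16)
    c,rr=cv2.minEnclosingCircle((P[top][:,:2]*1000).astype(np.float32)); print('knob c press',wp(np.array(c)/1000),rr, 'world',c)
    w=np.array([[ [pw(30,yy)[0],pw(30,yy)[1]] for yy in (-50,50)]])[0]
    for yy in (-50,50,-40,40):
        q=pw(30,yy); m=np.hypot(P[...,0]-q[0],P[...,1]-q[1])<0.004; print('bridge',yy,np.nanmedian(z[m]),m.sum())
    g=cv2.cvtColor(im,cv2.COLOR_BGR2GRAY)
    cx=np.array(c)/1000; r2=np.hypot(P[...,0]-cx[0],P[...,1]-cx[1])
    m=(r2>0.009)&(r2<0.021)&(z>0.11)&(g>75)
    print('marker px',m.sum(),'world az deg',np.degrees(np.arctan2((P[m][:,1]-cx[1]).mean(),(P[m][:,0]-cx[0]).mean())) if m.any() else None)
    return P
E
python3 - <<'E'
from h import *
d=cam('wrist'); P=knob(d)
E
```

```text
knob top z ring 0.1410180405187954 2580 hub 0.14272064785685193
knob c press [29.56196081 -0.33587759] 24.592914581298828 world (459.94781494140625, 31.277957916259766)
bridge -50 0.08317203077289007 90
bridge 50 0.08628941287852049 43
bridge -40 0.08267331451037815 94
bridge 40 nan 0
marker px 1266 world az deg -57.61851846566147
  return np.nanmean(a, axis, out=out, keepdims=keepdims)
```

Emit:
arm_command(rows=[0, 4, -0.1, 0, 0, 0, 1, 0, 8, -0.15, 0, 0, 0, 1, 0, 10, -0.15, 0, 0, 0, 1, 0, 10, -0.15, 0, 0, 0, 1, 0, 10, -0.15, 0, 0, 0, -1, 0, 10, -0.15, 0, 0, 0, -1, 0, 10, -0.15, 0, 0, 0, -1, 0, 10, -0.15, 0, 0, 0, -1, 0, 10, -0.15, 0, 0, 0, -1, 0, 10, -0.15, 0, 0, 0, -1], force=50)

```text
time: 12.08
ee_pos: [0.4602, 0.0309, 0.1822]
tcp_rot: [-89.8, -0.1, -100.1]
wrist_force: [-2.8, -9.4, 9.0]
opening: 0.0461
```

```bash
python3 -c "
from h import *
go(30,0,0.18,260)
print(sensors.get_obs()['torque'])
cam('scene','s7');cam('wrist','w7')
"
```

```text
shift cm [-0.07  0.22 -0.08] rot [-0.22 -0.1   0.14] from [29.2 -0.6] 0.1822 [ -89.78   -0.14 -100.1 ] q [   3.9   -8.   -16.1   81.7   -0.2 -166. ] F [-2.8 -9.4  9. ] op 0.0461 t 12.08
[-1.89089797e+00  6.19157525e-01  1.04572239e-05]
```

View pics/w7.png

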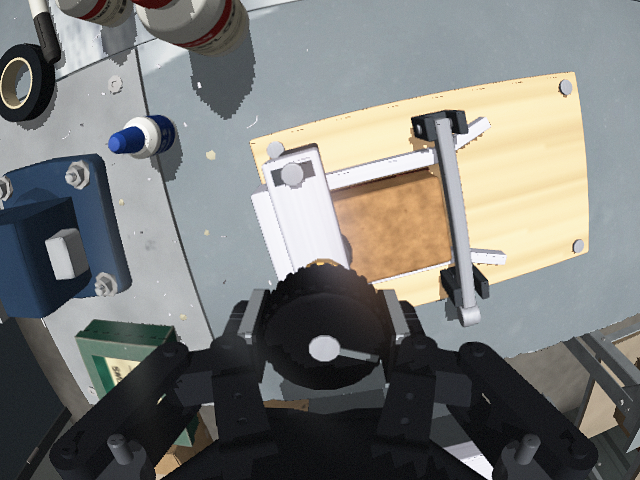

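View pics/s7.png

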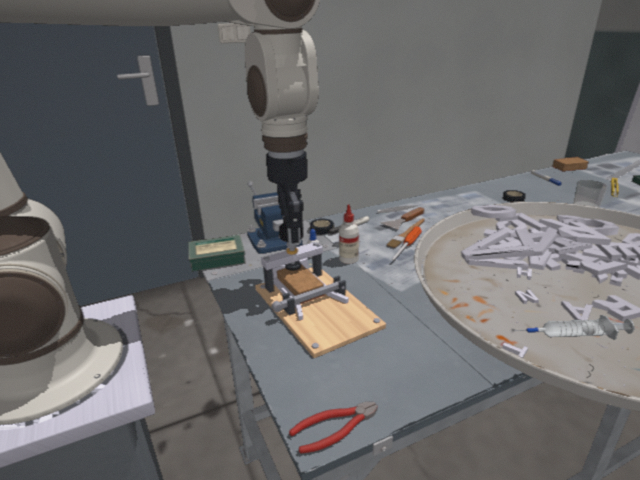

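Emit:
arm_command(rows=[0.1, 0, 0, 0, 7, 0, -1, 0.1, 0, 0, 0, 14, 0, -1, 0.1, 0, 0, 0, 21, 0, -1, 0.1, 0, 0, 0, 28, 0, -1, 0.1, 0, 0, 0, 35, 0, -1, 0.1, 0, 0, 0, 42, 0, -1, 0.1, 0, 0, 0, 49, 0, -1, 0.1, 0, 0, 0, 56, 0, -1, 0.1, 0, 0, 0, 63, 0, -1, 0.1, 0, 0, 0, 70, 0, -1, 0.1, 0, 0, 0, 77, 0, -1, 0.1, 0, 0, 0, 84, 0, -1])

```text
time: 13.18
ee_pos: [0.4597, 0.0303, 0.1806]
tcp_rot: [-89.9, 0.1, 175.6]
wrist_force: [0.8, -4.0, -4.9]
opening: 0.0455
```

```bash
python3 -c "
from h import *
go(30,0,0.18,176)
print(sensors.get_obs()['torque'])
cam('wrist','w8')
"
```

```text
shift cm [ 0.02  0.05 -0.13] rot [-0.1  -0.42 -0.07] from [28.6 -0. ] 0.1806 [-8.9900e+01  7.0000e-02  1.7558e+02] q [  3.8  -8.  -16.2  81.7  -0.1 -81.8] F [ 0.8 -4.  -4.9] op 0.0455 t 13.18
[-1.00458581  0.17623243  0.05965854]
```

View pics/w8.png

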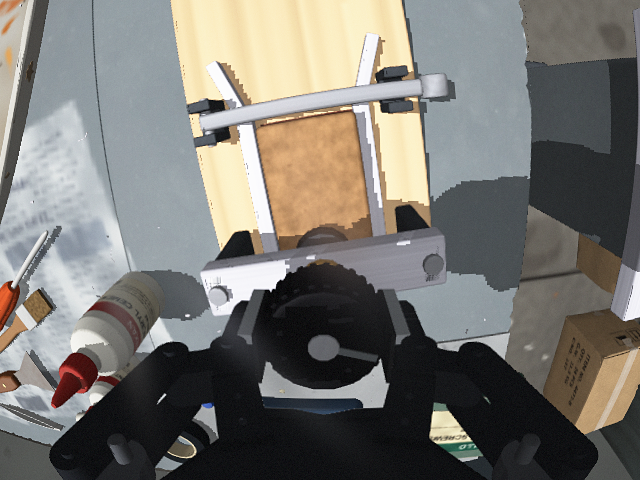

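Emit:
arm_command(rows=[0, 0.02, 0, 0, 7, 0, -1, 0, 0.03, 0, 0, 14, 0, -1, 0, 0.05, 0, 0, 21, 0, -1, 0, 0.06, 0, 0, 28, 0, -1, 0, 0.08, 0, 0, 35, 0, -1, 0, 0.1, 0, 0, 42, 0, -1, 0, 0.11, 0, 0, 49, 0, -1, 0, 0.13, 0, 0, 56, 0, -1, 0, 0.14, 0, 0, 63, 0, -1, 0, 0.16, 0, 0, 70, 0, -1, 0, 0.17, 0, 0, 77, 0, -1, 0, 0.19, 0, 0, 84, 0, -1])

```text
time: 14.23
ee_pos: [0.4594, 0.0307, 0.1786]
tcp_rot: [-90.0, 0.0, 91.6]
wrist_force: [-2.4, -2.4, -1.7]
opening: 0.0456
```

Emit:
arm_command(rows=[0, 0.02, 0, 0, 7, 0, -1, 0, 0.03, 0, 0, 14, 0, -1, 0, 0.05, 0, 0, 21, 0, -1, 0, 0.06, 0, 0, 28, 0, -1, 0, 0.08, 0, 0, 35, 0, -1, 0, 0.1, 0, 0, 42, 0, -1, 0, 0.11, 0, 0, 49, 0, -1, 0, 0.13, 0, 0, 56, 0, -1, 0, 0.14, 0, 0, 63, 0, -1, 0, 0.16, 0, 0, 70, 0, -1, 0, 0.17, 0, 0, 77, 0, -1, 0, 0.19, 0, 0, 84, 0, -1])

```text
time: 15.23
ee_pos: [0.4598, 0.031, 0.1768]
tcp_rot: [-90.0, -0.1, 7.6]
wrist_force: [0.4, -0.6, -2.6]
opening: 0.0458
```

Emit:
arm_command(rows=[0, 0.02, 0, 0, 7, 0, -1, 0, 0.03, 0, 0, 14, 0, -1, 0, 0.05, 0, 0, 21, 0, -1, 0, 0.06, 0, 0, 28, 0, -1, 0, 0.08, 0, 0, 35, 0, -1, 0, 0.1, 0, 0, 42, 0, -1, 0, 0.11, 0, 0, 49, 0, -1, 0, 0.13, 0, 0, 56, 0, -1, 0, 0.14, 0, 0, 63, 0, -1, 0, 0.16, 0, 0, 70, 0, -1, 0, 0.17, 0, 0, 77, 0, -1, 0, 0.19, 0, 0, 84, 0, -1])

```text
time: 16.23
ee_pos: [0.4602, 0.0307, 0.175]
tcp_rot: [-89.9, -0.1, -76.4]
wrist_force: [2.8, -2.4, -4.1]
opening: 0.0459
```

```bash
python3 -c "
from h import *
go(30,0,0.174,-76)
print(sensors.get_obs()['torque'])
cam('wrist','w9')
"
```

```text
shift cm [-0.1   0.1  -0.03] rot [-0.12 -0.4   0.08] from [29.  -0.5] 0.175 [-8.988e+01 -8.000e-02 -7.640e+01] q [ 3.800e+00 -7.900e+00 -1.680e+01  8.100e+01 -1.000e-01  1.702e+02] F [ 2.8 -2.4 -4.1] op 0.0459 t 16.23
[-0.63877492 -0.51533935  0.06993424]
```

View pics/w9.png

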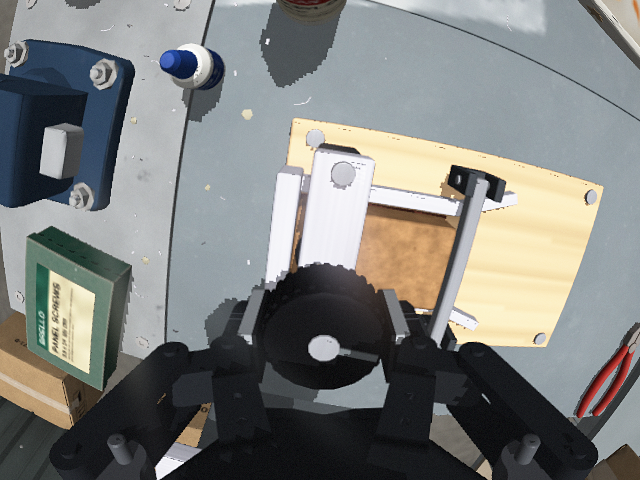

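Emit:
arm_command(rows=[0, 0, 0, 0, 0, 0, 1, 0, 0, 0, 0, 0, 0, 1, 0, 0, 0, 0, 0, 0, 1, 0, 0, 0, 0, 0, 0, 1, 0, 0, 0, 0, -7, 0, 1, 0, 0, 0, 0, -14, 0, 1, 0, 0, 0, 0, -21, 0, 1, 0, 0, 0, 0, -28, 0, 1, 0, 0, 0, 0, -35, 0, 1, 0, 0, 0, 0, -42, 0, 1, 0, 0, 0, 0, -49, 0, 1, 0, 0, 0, 0, -56, 0, 1])

```text
time: 17.28
ee_pos: [0.4594, 0.0311, 0.1741]
tcp_rot: [-90.0, -0.0, -19.6]
wrist_force: [0.6, 0.2, -0.9]
opening: 0.0856
```

Emit:
arm_command(rows=[0, 0, 0, 0, -7, 0, 1, 0, 0, 0, 0, -14, 0, 1, 0, 0, 0, 0, -21, 0, 1, 0, 0, 0, 0, -28, 0, 1, 0, 0, 0, 0, -35, 0, 1, 0, 0, 0, 0, -42, 0, 1, 0, 0, 0, 0, -49, 0, 1, 0, 0, 0, 0, -56, 0, 1, 0, 0, 0, 0, -63, 0, 1, 0, 0, 0, 0, -70, 0, 1, 0, 0, 0, 0, -77, 0, 1, 0, 0, 0, 0, -84, 0, 1])

```text
time: 18.28
ee_pos: [0.4594, 0.0311, 0.1741]
tcp_rot: [-90.0, -0.0, 64.4]
wrist_force: [-0.4, 0.1, -0.5]
opening: 0.0855
```

Emit:
arm_command(rows=[0, 0, 0, 0, -7, 0, 1, 0, 0, 0, 0, -14, 0, 1, 0, 0, 0, 0, -21, 0, 1, 0, 0, 0, 0, -28, 0, 1, 0, 0, 0, 0, -35, 0, 1, 0, 0, 0, 0, -42, 0, 1, 0, 0, 0, 0, -49, 0, 1, 0, 0, 0, 0, -56, 0, 1, 0, 0, 0, 0, -63, 0, 1, 0, 0, 0, 0, -70, 0, 1, 0, 0, 0, 0, -77, 0, 1, 0, 0, 0, 0, -84, 0, 1])

```text
time: 19.28
ee_pos: [0.4594, 0.0311, 0.1741]
tcp_rot: [-90.0, 0.0, 148.4]
wrist_force: [-0.2, -0.0, -0.3]
opening: 0.0852
```

```bash
python3 -c "
from h import *
go(30,0,0.174,148)
print(sensors.get_obs()['torque'])
d=cam('wrist','w10'); knob(d); cam('scene','s10')
" 2>/dev/null
```

```text
shift cm [ 0.01  0.01 -0.06] rot [ 0.01  0.41 -0.01] from [29.4  0.3] 0.1741 [-9.0010e+01  1.0000e-02  1.4841e+02] q [  3.9  -7.9 -16.9  81.    0.  -54.5] F [-0.2 -0.  -0.3] op 0.0852 t 19.28
[-0.03679717 -0.01941913  0.01213135]
knob top z ring 0.13346126939524522 6049 hub 0.13515284364166996
knob c press [29.28433262  0.32519841] 24.555971145629883 world (459.3135681152344, 30.94354820251465)
bridge -50 0.08264538039029126 279
bridge 50 0.0830209588928249 270
bridge -40 0.08223137275735423 73
bridge 40 0.0824992814453758 277
marker px 37 world az deg -99.57881172236705
```

View pics/w10.png

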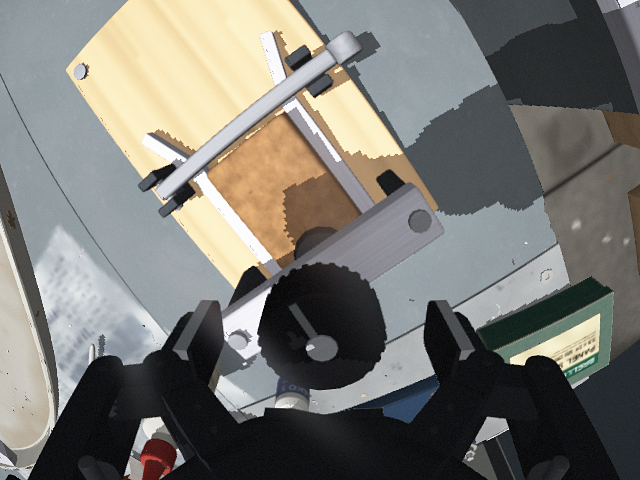

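View pics/s10.png

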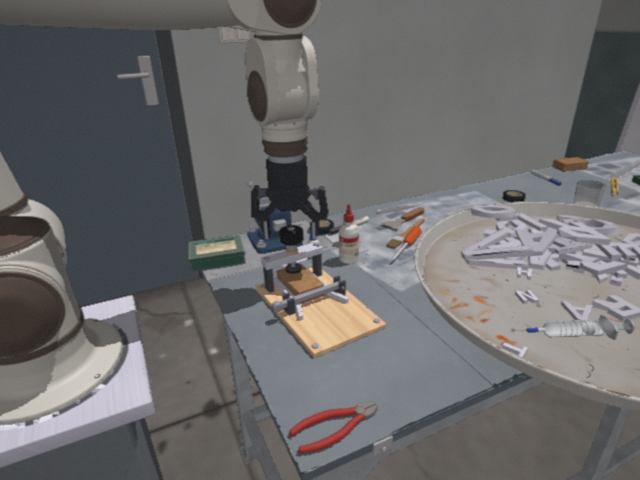

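Emit:
arm_command(rows=[0, 0, 0, 0, 0, 0, -1, 0, 0, 0, 0, 0, 0, -1, 0, 0, 0, 0, 0, 0, -1, 0, -0.1, 0, 0, 0, 0, -1, 0, -0.1, 0, 0, 0, 0, -1, 0, -0.1, 0, 0, 7, 0, -1, 0, -0.08, 0, 0, 14, 0, -1, 0, -0.06, 0, 0, 21, 0, -1, 0, -0.05, 0, 0, 28, 0, -1, 0, -0.03, 0, 0, 35, 0, -1, 0, -0.01, 0, 0, 42, 0, -1, 0, 0, 0, 0, 49, 0, -1], force=50)

```text
time: 20.38
ee_pos: [0.4598, 0.0307, 0.1735]
tcp_rot: [-90.0, 0.1, 98.5]
wrist_force: [4.5, -2.8, -7.2]
opening: 0.0456
```

```bash
python3 -c "
from h import *
go(30,0,0.174,99)
print(sensors.get_obs()['torque'])
" 2>/dev/null
```

```text
shift cm [ 0.1  -0.05  0.  ] rot [ 0.03 -0.47 -0.05] from [29.  -0.1] 0.1735 [-9.003e+01  5.000e-02  9.853e+01] q [  3.8  -7.9 -16.9  80.9  -0.1  -4.7] F [ 4.5 -2.8 -7.2] op 0.0456 t 20.38
[-0.5261241  -0.93828737  0.05719922]
```

Emit:
arm_command(rows=[0, 0.03, 0, 0, 7, 0, -1, 0, 0.05, 0, 0, 14, 0, -1, 0, 0.07, 0, 0, 21, 0, -1, 0, 0.09, 0, 0, 28, 0, -1, 0, 0.11, 0, 0, 35, 0, -1, 0, 0.13, 0, 0, 42, 0, -1, 0, 0.15, 0, 0, 49, 0, -1, 0, 0.16, 0, 0, 56, 0, -1, 0, 0.18, 0, 0, 63, 0, -1, 0, 0.2, 0, 0, 70, 0, -1, 0, 0.21, 0, 0, 77, 0, -1, 0, 0.23, 0, 0, 84, 0, -1])

```text
time: 21.38
ee_pos: [0.4597, 0.0306, 0.1715]
tcp_rot: [-90.1, -0.0, 14.5]
wrist_force: [2.9, -2.8, -1.4]
opening: 0.0456
```

Emit:
arm_command(rows=[0, 0.02, 0, 0, 7, 0, -1, 0, 0.03, 0, 0, 14, 0, -1, 0, 0.05, 0, 0, 21, 0, -1, 0, 0.05, 0, 0, 21, 0, -1])

```text
time: 21.72
ee_pos: [0.4597, 0.0307, 0.1711]
tcp_rot: [-90.0, -0.1, -6.4]
wrist_force: [3.7, -3.9, -2.1]
opening: 0.0457
```

```bash
python3 -c "
from h import *
go(30,0,0.171,-6)
print(sensors.get_obs()['torque'])
cam('wrist','w11')
" 2>/dev/null
```

```text
shift cm [-0.02  0.01  0.1 ] rot [ 0.05 -0.44  0.05] from [29. -0.] 0.1711 [-9.005e+01 -5.000e-02 -6.440e+00] q [ 3.800e+00 -7.800e+00 -1.720e+01  8.060e+01 -1.000e-01  1.003e+02] F [ 3.7 -3.9 -2.1] op 0.0457 t 21.72
[-0.6981217  -0.61314852 -0.04229288]
```

View pics/w11.png

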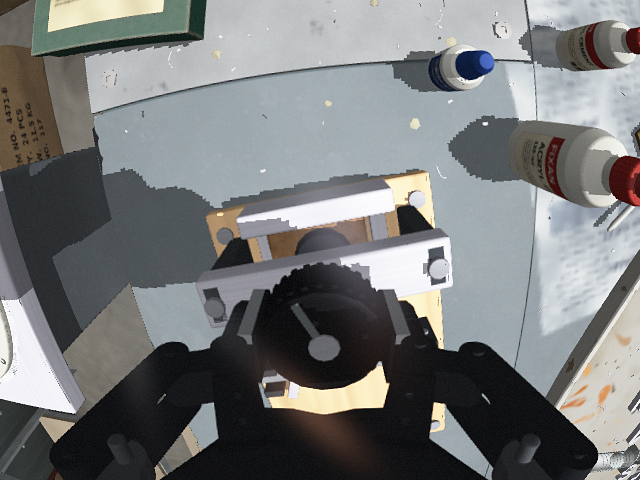

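Emit:
arm_command(rows=[0, 0, 0, 0, 0, 0, 1, 0, 0, 0, 0, 0, 0, 1, 0, 0, 0, 0, 0, 0, 1, 0, 0, 0, 0, 0, 0, 1, 0, -3, 0, 0, 0, 0, 1, 0, -6, 0, 0, 0, 0, 1, 0, -10, 0, 0, 0, 0, 1, 0, -10, -4, 0, 0, 0, 1, 0, -10, -6, 0, 0, 0, 1, 0, -10, -6, 0, 0, 0, 1, 0, -10, -6, 0, 0, 0, 1])

```text
time: 22.68
ee_pos: [0.4529, -0.0293, 0.2712]
tcp_rot: [-90.0, -0.0, -6.1]
wrist_force: [0.8, 0.1, -0.6]
opening: 0.0852
```

```bash
python3 - 2>/dev/null <<'E'
from h import *
go(30,0,0.27,-6)
d=cam('wrist','w12'); P=knob(d); cam('scene','s12'); cam('top','t12')
for n in ['glue_bottle','drop_bar','block','pad']:
    for c in ['wrist','scene']:
        print(n,c,[(np.round(r['location']),round(r['conf'],2)) for r in models.spot_point(n,c)[:2]])
# bar height along its length
for y in (-50,-40,-20,0,20,40,56,70):
    q=pw(-58,y); m=np.hypot(P[...,0]-q[0],P[...,1]-q[1])<0.004; print('bar',y,np.nanmax(P[...,2][m]),m.sum())
E
```

```text
shift cm [0.01 0.12 6.13] rot [-0.01 -0.1   0.01] from [-30.1  12. ] 0.2712 [-8.999e+01 -1.000e-02 -6.100e+00] q [-3.7 -8.7 -6.9 91.8  0.  92.4] F [ 0.8  0.1 -0.6] op 0.0852 t 22.68
knob top z ring 0.1301856729554132 3071 hub 0.131873098771759
knob c press [29.7644957   0.11143356] 24.539663314819336 world (459.4844970703125, 31.440574645996094)
bridge -50 0.08337049326021706 107
bridge 50 0.08352493861055987 107
bridge -40 0.08282126250323271 100
bridge 40 0.08288117716476412 99
marker px 132 world az deg 114.06941145292039
glue_bottle wrist [(array([478.,  77.]), 0.89), (array([510.,   5.]), 0.77)]
glue_bottle scene [(array([352., 259.]), 0.71)]
```

View pics/w12.png

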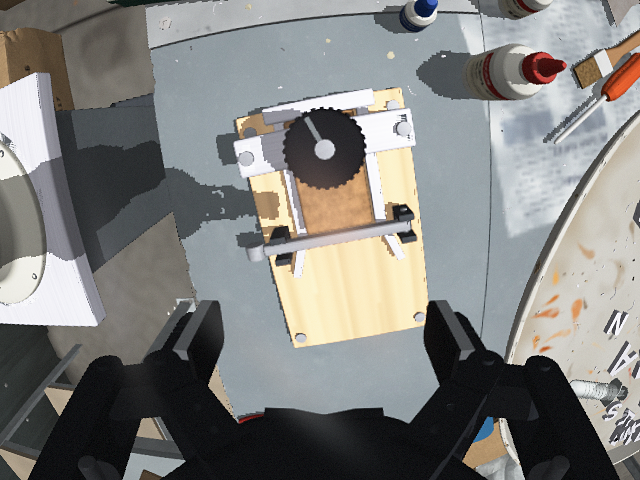

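View pics/s12.png

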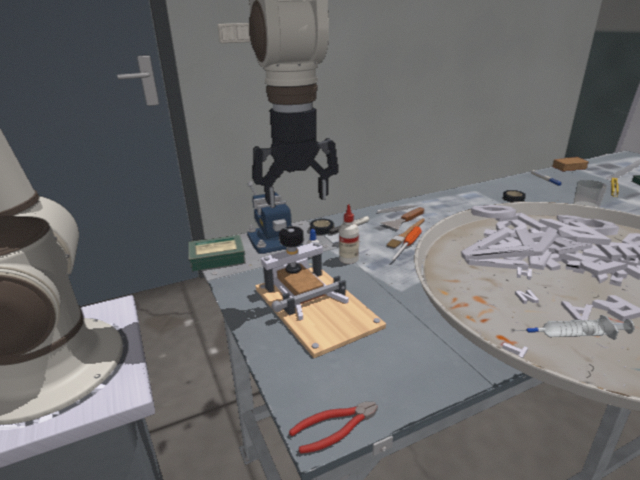

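```bash
python3 - 2>/dev/null <<'E'
from h import *
d=cam('wrist'); P=wmap(d)
for y in (-50,-40,-20,0,20,40,56,70,80):
    q=pw(-58,y); m=np.hypot(P[...,0]-q[0],P[...,1]-q[1])<0.004; print('bar',y,np.nanmedian(P[...,2][m]),m.sum())
for x in range(-53,-20,3):
    q=pw(x,0); m=np.hypot(P[...,0]-q[0],P[...,1]-q[1])<0.0015; print('x',x,np.nanmedian(P[...,2][m]))
dt=cam('top'); q=pw(70,-155); print(q)
for c in ['top']: print(models.spot_point('glue_bottle',c))
E
```

```text
bar -50 0.0384757749238927 82
bar -40 0.03864319439032776 73
bar -20 0.03903758774946814 63
bar 0 0.03898936108092102 72
bar 20 0.038837404376116685 68
bar 40 0.03883429912391961 66
bar 56 0.03891485858607885 59
bar 70 0.03827324302375737 76
bar 80 0.04079092536570339 97
x -53 0.03358976793183538
x -50 0.039027337744356405
x -47 0.04151736263492778
x -44 0.04095027435520415
x -41 0.04090802801466309
x -38 0.04098809318120966
x -35 0.04111411066609233
x -32 0.04089821908720126
x -29 0.04110415018834773
x -26 0.04100153147868557
x -23 0.04089153730575712
[0.61048021 0.08509453]
[{'location': [264.1, 184.0], 'conf': 0.69}, {'location': [217.5, 164.0], 'conf': 0.63}]
```

Bar level in its keeper (top at 38–39 mm along its length), block home (rear edge at about x = −49), bottle standing. Handing in.

```bash
python3 -c "
from h import *
print(bot.job_done())"
```

```text
the job is handed in; nothing more can be done
None
```

The job is done and handed in at about 23 s of the 72 s allowed. The block is home, the bar is shut and the knob is screwed down.

- **Block:** I pushed it with two fingertips until it stopped at the fence with about 12 N. The last camera check put its rear edge at about press x = -49 mm, which is home.
- **Drop bar:** I pushed it past upright and it fell shut. Its top measures 38 to 39 mm over the table all along, so it lies level in the keeper behind the block.
- **Knob:** I turned it 336°, let go and regripped, then turned it another 154°.
  - It sank 10.8 mm against 10.9 mm expected, and the marker on the knob ended where it should.
  - That puts it at about 12.0 ± 0.5 rad, past the 10.97 rad that a quarter turn beyond touching needs and short of the 13.3 rad stop.
- **Bottle and arm:** Both bottles stand where they were, and the arm is clear of everything.

**Checks that fell short:**
- I did not measure the pad's touch itself. That it presses firmly rests on the stated touch point of 9.4 rad and the measured knob height.
- My first automatic reading of the knob marker was wrong because it picked up too many bright pixels. I replaced it with a reading from the picture.
- The networks found neither the bar nor the pad in the last check, so I judged the bar from depth instead.

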